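Slide the lying tin along the rail to its stop

ROBOT

A 6-joint arm with a two-finger parallel gripper is mounted at the origin on the work surface. World frame = base frame: x ahead of the robot, y to its left, z up, the work surface at z = 0. Lengths are in mm, angles in rad, forces in N, time in s.
With the tool pointing down it reaches from about 250 to 775 mm from the base axis. Payload 4 kg.
Tool frame: the origin (TCP) lies on the mounting face of the last link; the fingertips stand 199 mm ahead of it and the grasp point (between the pads) lies 180 mm ahead of it; y points along the fingers, z is the direction in which the jaws open and shut, and the axes are right-handed (so a half turn about y gives the same grasp; the last joint's range is limited). The gripper opens to 94 mm and grips with 3 to 60 N. Pads are 16 mm wide; open, the fingers measure 119 mm over their backs; the gripper's body (75 mm by 177 mm) begins 78 mm behind the grasp point.
Start: joints at [-1.222, 0.087, 1.371, -0, 1.684, -0.103], TCP at [240.116, -494.817, 404.706] pointing down, gripper open.
Joint ranges: [-3.1, 3.1], [-0.76, 2.03], [0.27, 2.55], [-1.08, 4.22], [0.17, 2.65], [-2.57, 2.57]. Speed limits (rad/s): [2.79, 2.79, 3.14, 3.14, 3.14, 3.14].

INTERFACE

Orientations are given as a unit quaternion [x, y, z, w].
In Python, from plant import env gives the robot as it stands.
- The arm moves only by the shell command python3 -m crank 'ROWS' [FORCE]. ROWS is JSON, a list of rows, each a list of 5 numbers: the shift along the tool's x, y, z in units of 25 mm (1.0 is 25 mm), then the turn about the tool's y in units of 6 degrees (1.0 is 6 degrees), then the opening, from -1 (shut) to 1 (fully open). In form: [[dx, dy, dz, turn, gripper], ...]. A call has 1 to 8 rows; each row is the pose to reach, as a shift and turn from the pose commanded when the call began, along the tool's axes at that moment; what a row does not reach only later rows make up. A row lasts 1/12 s, in which the tool goes at most 41.7 mm and 7.16 degrees, less where a joint would pass 70% of its speed; a pose out of reach is approached as far as the arm can. A call with a gripper value outside its range is refused whole. The fingers move at their own pace and stop on an object; FORCE is the grip in N (left out, the last holds). Time passes only in rows, so rows that repeat a pose let the fingers close. It gives the time, the measured TCP pose, the force and the opening at its end, in the units of the state.
- env.get_obs(): the state, without advancing time (a new reading comes with each control period).
- env.snapshot(name): name is "scene" or "top" or "wrist"; returns a dict with "image" (480x640x3 uint8, red, green, blue), "camera_matrix" (3x3 intrinsics, pixels), "T" (4x4, takes a point from camera to world coordinates). Camera axes: x right, y up, looking along -z (the intrinsics and any distortion apply to the point x, -y, -z); pixel columns grow to the right and rows downward; lengths in mm; the calibration is good to about 2 mm. The wrist camera is an equidistant fisheye: a pixel r from the principal point sees the ray r / f radians off the axis. A picture is of the moment at which its call begins. There is no depth.
- env.hand_in(): hands the job in, once; it reports no verdict.
The state is a dict: "time": time; "joint_positions": joint angles; "qd": joint speeds; "effort": joint torques, N m; "tcp_pos": TCP position; "eef_rot": TCP orientation; "wrist_force": force on the tool from outside, world axes, zero at the start; "moment": the same for the moment, N m; "grip_width": opening from 0.0 (shut) to 1.0 (fully open).
Only numpy, scipy, OpenCV 4.12 (cv2) and the standard library are available. Lean on these libraries where they do the work, as an engineer would, in place of code of your own. Each camera call takes 0.05 s, during which the arm holds its last target.

TASK

One food tin lies on its side beside the low white guide rail on the kitchen worktop. Push it along the rail, without lifting it or letting it roll away, until its end rests against the upright stop at the end of the rail, and leave it lying there along the rail. Leave the standing tin and the jar where they are.

Things in the scene. Friction and masses are not known exactly. Their poses are not given: they have to be found in the camera images.
- tin_center (a point): Centre of the food tin to push: closed steel cylinder with a paper band, 73 mm in diameter, 110 mm long, about 0.45 kg, lying on its side (centre 36.5 mm above the worktop) within about 10 mm of the rail. Its y axis is its long axis, about parallel to the rail's y. It slides when pushed on its flat end and rolls when pushed from the side.
- rail: Fixed white plastic strip 440 mm long (y), 50 high, 4 thick. Origin: mid-length on the face beside the tin, at worktop height. x points level from that face to the tin's side, y along the rail to the stop, z up. Stop: upright plate across the tin's path, 50 mm high, its near face at y = +200 mm, reaching from the rail to x = 80 mm; the other end is open. Behind (-x) a 3 mm foot 35 mm wide.
- standing_tin_center (a point): Centre (55 mm above the worktop) of a bystander: a tin of the same kind, 73 mm in diameter, 110 mm tall, standing upright away from the rail. z is up.
- jar_center (a point): Centre (42.5 mm above the worktop) of a bystander: a closed amber glass jar with a black cap, 64 mm in diameter, 85 mm tall, standing upright away from the rail. z is up.

How it is judged:
By the outcome, as a careful person would: the job done as asked, in the order asked, and still so for the second after the job is handed in, with the robot touching nothing.
It also fails if it takes over 40 s, if anything falls off the work surface, if the arm or the gripper's body presses on something with over 40 N, if the wrist force passes 120 N, or if a joint passes its speed limit or range.

## Working session

There is one attempt and no reset: what is moved stays moved. The work goes in short steps, Python scripts to look and compute and a shell command to move; the robot and the scene stay as the last step left them, time stands still between calls to the robot, and variables do not carry over. Pictures are saved under pics/ and viewed, and the job is handed in when it is done.

```bash
ls; mkdir -p pics; python3 - <<'E'
from plant import env
import cv2,json
print(env.get_obs())
for n in ("scene","top","wrist"):
    s=env.snapshot(n); cv2.imwrite(f"pics/{n}0.png",s["image"][:,:,::-1]); print(n,s["camera_matrix"].tolist(),s["T"].round(4).tolist(),[k for k in s])
E
```

```text
pics
{'time': 0.0, 'joint_positions': array([-1.22208215e+00,  8.79842688e-02,  1.37222575e+00, -4.48867773e-05,
        1.68358384e+00, -1.03125729e-01]), 'qd': array([-4.81102866e-04,  1.54307725e-03,  3.06424612e-04, -1.41812551e-03,
       -9.12260511e-04,  4.55646182e-06]), 'effort': array([ 1.08181721e-03, -3.40176201e+01, -3.02427399e+01,  7.19508086e-02,
        3.30517930e-02, -1.62570095e-04]), 'tcp_pos': array([ 240.08481192, -494.72245028,  403.50215288]), 'eef_rot': array([-0.15850322,  0.68990853, -0.68836763,  0.15828127]), 'wrist_force': array([ 0.01208647,  0.12462681, -0.25249833]), 'moment': array([-0.01842959,  0.01174632,  0.03564616]), 'grip_width': 0.9982251985458932}
scene [[618.0595518504238, 0.0, 314.4845321470403], [0.0, 618.0595518504238, 238.06113376013505], [0.0, 0.0, 1.0]] [[0.8884, -0.3281, 0.3213, 970.6772], [0.4589, 0.6599, -0.595, -492.4194], [-0.0168, 0.676, 0.7367, 780.2319], [0.0, 0.0, 0.0, 1.0]] ['image', 'camera_matrix', 'T']
top [[476.3761709824154, 0.0, 321.3050423412436], [0.0, 476.3761709824154, 241.80189429261273], [0.0, 0.0, 1.0]] [[0.0157, 0.9802, -0.1974, 504.8264], [-0.9998, 0.0135, -0.0125, 66.6094], [-0.0096, 0.1976, 0.9802, 818.9085], [0.0, 0.0, 0.0, 1.0]] ['image', 'camera_matrix', 'T']
wrist [[371.64829954431775, 0.0, 320.3163012777308], [0.0, 371.64829954431775, 240.8119361892911], [0.0, 0.0, 1.0]] [[0.4367, 0.8653, 0.2459, 311.4543], [-0.8996, 0.4206, 0.1174, -460.1522], [-0.0018, -0.2725, 0.9622, 383.3896], [0.0, 0.0, 0.0, 1.0]] ['image', 'camera_matrix', 'T']
```

View pics/scene0.png

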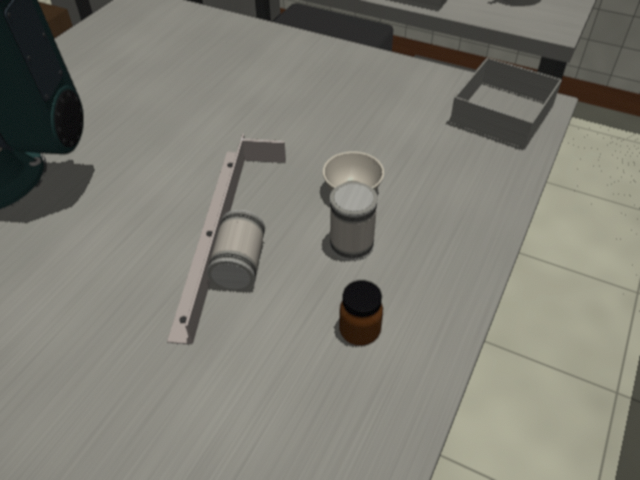

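View pics/top0.png

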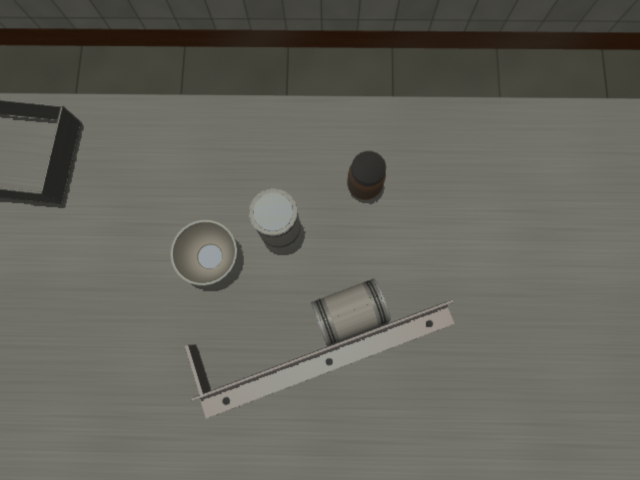

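View pics/wrist0.png

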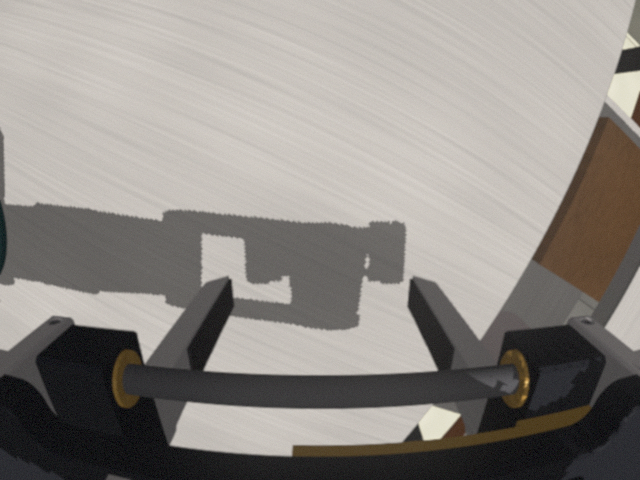

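The scene view has the rail from (180,340) to (242,140) with the stop at its far end (265,150), and the tin at (238,250). In the top view the rail's upper edge runs (452,303) to (195,398), with the stop at (190,347)-(208,393), tin about (350,313), standing tin (275,215), jar (367,175) and a bowl (205,253). I'll zoom in before measuring.

```bash
cat > h.py <<'E'
import numpy as np,cv2
from plant import env
def ray(s,u,v):
    K=s["camera_matrix"];T=s["T"]
    d=np.array([(u-K[0,2])/K[0,0],-(v-K[1,2])/K[1,1],-1.]);return T[:3,3],T[:3,:3]@d
def onz(s,u,v,z):
    o,d=ray(s,u,v);return o+d*(z-o[2])/d[2]
def proj(s,P):
    K=s["camera_matrix"];T=s["T"];c=T[:3,:3].T@(np.asarray(P)-T[:3,3]);
    return K[0,2]+K[0,0]*c[0]/-c[2],K[1,2]+K[1,1]*c[1]/c[2]
E
python3 - <<'E'
import cv2
a=cv2.imread("pics/top0.png")[260:425,180:460]
cv2.imwrite("pics/topz.png",cv2.resize(a,None,fx=2.8,fy=2.8,interpolation=cv2.INTER_CUBIC))
a=cv2.imread("pics/scene0.png")[125:350,160:400]
cv2.imwrite("pics/scz.png",cv2.resize(a,None,fx=2.6,fy=2.6,interpolation=cv2.INTER_CUBIC))
E
```

```text
(no output)
```

View pics/topz.png

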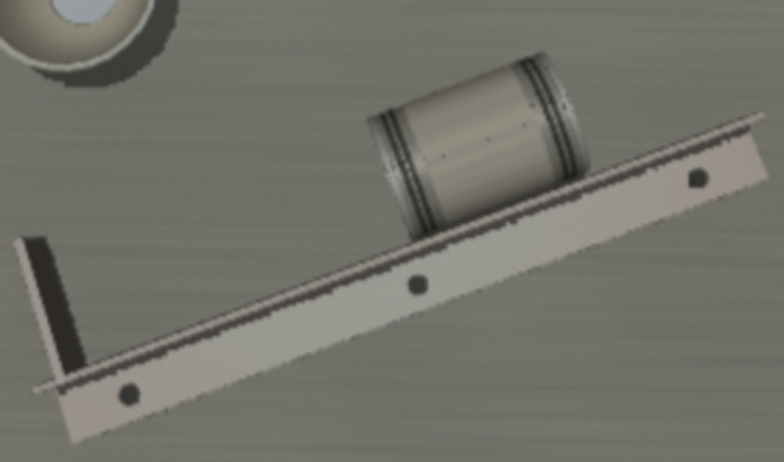

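View pics/scz.png

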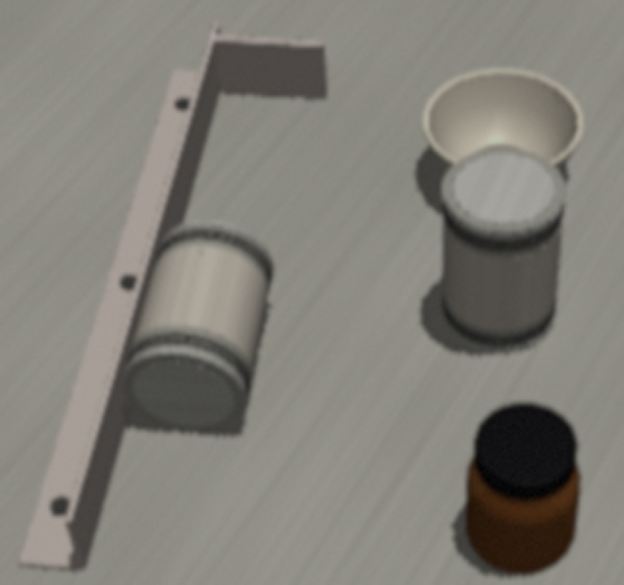

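```bash
python3 - <<'E'
from h import *
t=env.snapshot("top");s=env.snapshot("scene")
tz=lambda x,y:(180+x/2.8,260+y/2.8)
sz=lambda x,y:(160+x/2.6,125+y/2.6)
A=onz(t,*tz(762,113),50);B=onz(t,*tz(35,386),50)
A2=onz(s,*sz(70,530),50); B2=onz(s,*sz(216,28),50)
print("rail near,far",A,B,np.linalg.norm(B-A),"scene far",B2)
ey=(B-A)/np.linalg.norm(B-A);ex=np.array([ey[1],-ey[0],0]);O=(A+B)/2;O[2]=0
print("yaw",np.degrees(np.arctan2(ey[1],ey[0])),"ex",ex,"O",O)
R=lambda P:((P-O)@ex,(P-O)@ey)
print("stop outer end top", R(onz(t,*tz(46,238),50)),R(onz(t,*tz(16,240),50)),R(onz(s,*sz(324,44),50)))
# tin ends
print("tin tops z=36.5-ish L/R at sil up",R(onz(t,*tz(368,120),36.5)),R(onz(t,*tz(545,53),36.5)))
print("rim mid z73",R(onz(t,*tz(388,170),73)),R(onz(t,*tz(575,110),73)))
print("near end face centre scene",R(onz(s,*sz(187,395),36.5)))
print("far top scene",R(onz(s,*sz(213,225),73)))
print("near top rim scene",R(onz(s,*sz(190,350),73)))
print("standing top",onz(t,274,212,110),R(onz(t,274,212,110)),onz(s,*sz(503,187),110))
print("jar",onz(t,368,169,85),R(onz(t,368,169,85)),onz(s,*sz(526,445),85))
print("bowl",R(onz(t,205,253,50)))
for y in (-55,55):
  print([tuple(np.round(proj(s,O+ex*36.5+ey*(200+0*y)+np.array([0,0,50])),1))])
E
```

```text
rail near,far [ 566.8684196 -134.7417482   50.       ] [410.47239951 272.00194999  50.        ] 435.7753447777375 scene far [410.09357129 270.96944255  50.        ]
yaw 111.03212821582063 ex [0.93337933 0.35889139 0.        ] O [488.67040955  68.6301009    0.        ]
stop outer end top (np.float64(74.44388863375502), np.float64(188.52726798772315)) (np.float64(79.23200225720069), np.float64(204.80358106810067)) (np.float64(80.508398440065), np.float64(205.73436713718087))
tin tops z=36.5-ish L/R at sil up (np.float64(75.0826702735341), np.float64(-4.752477914863717)) (np.float64(76.02420660249825), np.float64(-115.8989096794301))
rim mid z73 (np.float64(42.62930871492347), np.float64(-5.913849866659471)) (np.float64(37.737733348982935), np.float64(-114.87477958658452))
near end face centre scene (np.float64(43.00870249245784), np.float64(-112.86179243033313))
far top scene (np.float64(42.12632789552603), np.float64(-5.924062901720246))
near top rim scene (np.float64(48.14187746753026), np.float64(-108.31669506317868))
standing top [693.39240249 149.20200139 110.        ] (np.float64(219.99983759221485), np.float64(1.73118527232164)) [692.95010058 153.68223711 110.        ]
jar [773.98737631   2.23221745  85.        ] (np.float64(242.47932970549658), np.float64(-164.37221515244943)) [7.78393822e+02 6.44023157e-01 8.50000000e+01]
bowl (np.float64(210.9248444833938), np.float64(131.63150186812354))
[(np.float64(260.9), np.float64(142.5))]
[(np.float64(260.9), np.float64(142.5))]
```

The zoomed views agree: tin ends are at rail y ≈ -115 and -5, its axis at x ≈ 38–42, and the rail yaw is about 111°. I'll push with two partly open fingers on the near end face, the jaw axis across the rail.

```bash
cat >> h.py <<'E'
from scipy.spatial.transform import Rotation
O=np.array([488.67,68.63,0]);ey=np.array([-.3589,.9334,0]);ex=np.array([.9334,.3589,0])
def state():
    o=env.get_obs();R=Rotation.from_quat(o["eef_rot"]).as_matrix();p=o["tcp_pos"];tip=p+R[:,1]*199-O
    print("t",round(o["time"],2),"tcp",p.round(1),"tip rail x,y,z",(tip@ex).round(1),(tip@ey).round(1),(tip[2]).round(1),"F rail",[round(float(o["wrist_force"]@a),1) for a in (ex,ey)],o["wrist_force"].round(1),"w",round(o["grip_width"],3))
    z=np.degrees(np.arctan2(R[1,2],R[0,2]));d=(z-np.degrees(np.arctan2(ex[1],ex[0]))+90)%180-90
    print("R",R.round(3).tolist(),"jaw angle off ex (deg,world ccw)",d.round(2),"q",o["joint_positions"].round(2))
    return o,R
def go(x,y,z):
    o,R=state();P=O+ex*x+ey*y+np.array([0,0,z+0.]);tip=o["tcp_pos"]+R[:,1]*199
    print("shift units of 25mm",(R.T@(P-tip)/25).round(2))
E
python3 -c "
from h import *
go(38,-160,205)"
```

```text
t 0.25 tcp [ 240.1 -494.8  404.1] tip rail x,y,z -434.2 -436.5 205.1 F rail [0.5, 0.0] [ 0.5  0.2 -0.5] w 0.998
R [[-0.9, -0.0, 0.437], [-0.437, 0.001, -0.9], [-0.0, -1.0, -0.001]] jaw angle off ex (deg,world ccw) -85.14 q [-1.22  0.09  1.37 -0.    1.68 -0.1 ]
shift units of 25mm [-19.76   0.02  -9.42]
```

```bash
python3 -m crank '[[-19.8,0,-9.4,-14.2,-0.36],[-19.8,0,-9.4,-14.2,-0.36],[-19.8,0,-9.4,-14.2,-0.36],[-19.8,0,-9.4,-14.2,-0.36],[-19.8,0,-9.4,-14.2,-0.36],[-19.8,0,-9.4,-14.2,-0.36],[-19.8,0,-9.4,-14.2,-0.36],[-19.8,0,-9.4,-14.2,-0.36]]'
python3 -c "
from h import *
go(38,-160,205)"
```

```text
time: 0.92
tcp_pos: [449.4, -232.8, 404.8]
eef_rot: [0.471, -0.527, 0.528, -0.471]
wrist_force: [0.4, 0.3, -1.2]
grip_width: 0.471
t 0.92 tcp [ 449.4 -232.8  404.8] tip rail x,y,z -144.8 -267.4 205.8 F rail [0.5, 0.2] [ 0.4  0.3 -1.2] w 0.471
R [[-0.113, 0.0, 0.994], [-0.994, -0.0, -0.113], [0.0, -1.0, 0.0]] jaw angle off ex (deg,world ccw) -27.5 q [-0.59 -0.01  1.47 -0.    1.68 -0.48]
shift units of 25mm [-7.19  0.03  4.5 ]
```

```bash
python3 -m crank '[[-7.2,0,4.5,-4.6,-0.36],[-7.2,0,4.5,-4.6,-0.36],[-7.2,0,4.5,-4.6,-0.36],[-7.2,0,4.5,-4.6,-0.36],[-7.2,0,4.5,-4.6,-0.36],[-7.2,0,4.5,-4.6,-0.36],[-7.2,0,4.5,-4.6,-0.36],[-7.2,0,4.5,-4.6,-0.36]]'
python3 - <<'E'
from h import *
go(38,-160,205)
w=env.snapshot("wrist");cv2.imwrite("pics/w1.png",w["image"][:,:,::-1])
w=env.snapshot("top");cv2.imwrite("pics/t1.png",w["image"][:,:,::-1])
E
```

```text
time: 1.58
tcp_pos: [581.6, -69.5, 404.3]
eef_rot: [0.583, -0.402, 0.401, -0.582]
wrist_force: [-0.2, 0.5, -0.2]
grip_width: 0.321
t 1.58 tcp [581.6 -69.5 404.3] tip rail x,y,z 36.9 -162.3 205.3 F rail [-0.0, 0.5] [-0.2  0.5 -0.2] w 0.321
R [[0.355, -0.001, 0.935], [-0.935, -0.001, 0.355], [0.0, -1.0, -0.001]] jaw angle off ex (deg,world ccw) -0.23 q [-0.22  0.17  1.28 -0.    1.69 -0.58]
shift units of 25mm [-0.09  0.01  0.04]
```

View pics/w1.png

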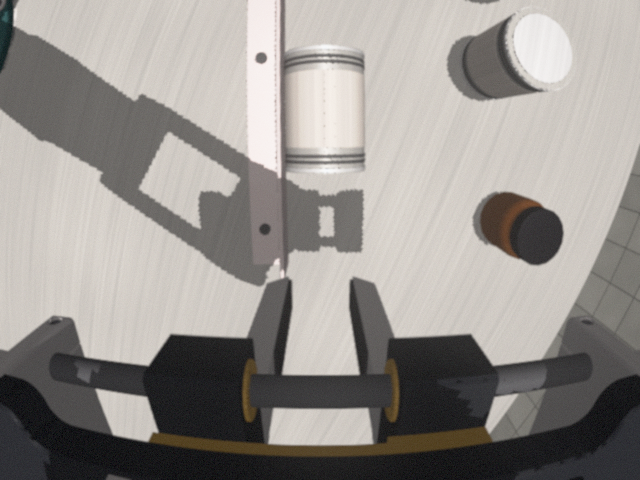

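View pics/t1.png

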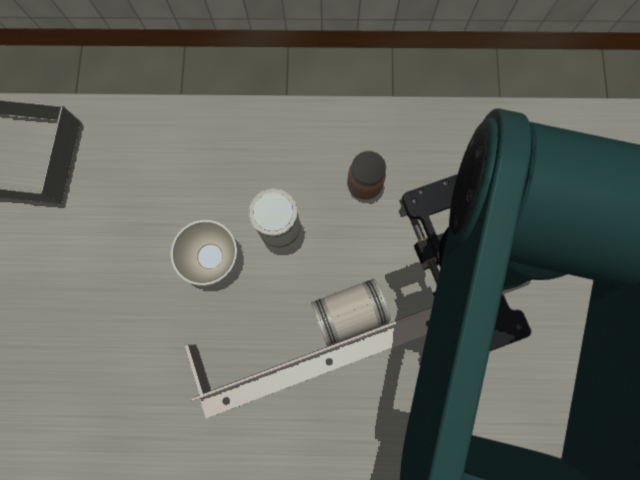

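The wrist view shows the tin at columns 285–365, rows 45–173, right next to the rail (face edge at about column 284), with the fingers at about (270–292) and (350–385) behind it. I'll cross-check the tin's sideways position here before lowering.

```bash
cat >> h.py <<'E'
def wr(s,u,v,z):
    K=s["camera_matrix"];a=(u-K[0,2])/K[0,0];b=(v-K[1,2])/K[1,1];r=np.hypot(a,b)
    d=np.array([np.sin(r)*a/r,-np.sin(r)*b/r,-np.cos(r)]);d=s["T"][:3,:3]@d;o=s["T"][:3,3]
    P=o+d*(z-o[2])/d[2]-O;return round(float(P@ex),1),round(float(P@ey),1)
E
python3 - <<'E'
from h import *
w=env.snapshot("wrist");t=w["T"][:3,3]-O;print("cam rail",t@ex,t@ey,t[2])
print("rail edge z50",wr(w,284,60,50),wr(w,285,260,50))
print("tin right side z36.5",wr(w,365,65,36.5),wr(w,365,150,36.5))
print("tin left ~z60",wr(w,285,65,55),wr(w,285,150,55))
print("top ends z73",wr(w,325,46,73),wr(w,325,172,73), "near at z36",wr(w,325,172,36))
E
```

```text
cam rail 36.614906617981596 -83.79950630398737 384.462999301903
rail edge z50 (4.6, -11.8) (2.0, -197.6)
tin right side z36.5 (78.1, -14.0) (77.9, -94.9)
tin left ~z60 (6.0, -17.6) (5.2, -94.0)
top ends z73 (40.7, -5.1) (40.1, -112.4) near at z36 (40.6, -115.8)
```

Tin axis x ≈ 40, near end y ≈ -114, consistent with the other views. Now I'll lower the tips to z ≈ 18.

```bash
python3 -m crank '[[0,1.5,0.1,0,-0.36],[0,3,0.1,0,-0.36],[0,4.5,0.1,0,-0.36],[0,5.8,0.1,0,-0.36],[0,6.8,0.1,0,-0.36],[0,7.4,0.1,0,-0.36],[0,7.5,0.1,0,-0.36],[0,7.5,0.1,0,-0.36]]'
python3 - <<'E'
from h import *
go(39.5,-126,18)
w=env.snapshot("wrist");cv2.imwrite("pics/w2.png",w["image"][:,:,::-1])
E
```

```text
time: 2.4
tcp_pos: [583.2, -69.6, 216.3]
eef_rot: [0.582, -0.403, 0.401, -0.581]
wrist_force: [1.0, -0.7, -0.2]
grip_width: 0.319
t 2.4 tcp [583.2 -69.6 216.3] tip rail x,y,z 38.2 -162.7 17.3 F rail [0.7, -1.1] [ 1.  -0.7 -0.2] w 0.319
R [[0.353, -0.002, 0.936], [-0.936, 0.0, 0.353], [-0.001, -1.0, -0.002]] jaw angle off ex (deg,world ccw) -0.37 q [-0.22  0.28  1.53 -0.    1.33 -0.58]
shift units of 25mm [-1.47 -0.03  0.04]
```

View pics/w2.png

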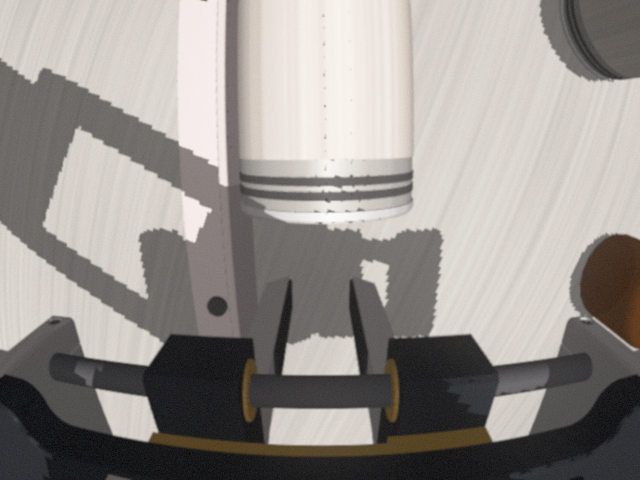

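The tin's near end (240–412, row ~215) is centred at column 326, against 321 for the finger pair, and it lies parallel to the rail. Next is a slow approach to contact.

```bash
python3 -m crank '[[-0.4,0,0.03,0,-0.36],[-0.8,0,0.05,0,-0.36],[-1.1,0,0.05,0,-0.36],[-1.3,0,0.05,0,-0.36],[-1.5,0,0.05,0,-0.36],[-1.7,0,0.05,0,-0.36],[-1.9,0,0.05,0,-0.36],[-2.1,0,0.05,0,-0.36]]'
python3 - <<'E'
from h import *
go(39,82,18)
w=env.snapshot("wrist");cv2.imwrite("pics/w3.png",w["image"][:,:,::-1])
E
```

```text
time: 3.12
tcp_pos: [566.8, -18.9, 217.8]
eef_rot: [0.582, -0.401, 0.402, -0.582]
wrist_force: [0.8, -2.8, 1.7]
grip_width: 0.323
t 3.12 tcp [566.8 -18.9 217.8] tip rail x,y,z 41.7 -110.2 18.8 F rail [-0.3, -2.9] [ 0.8 -2.8  1.7] w 0.323
R [[0.355, 0.002, 0.935], [-0.935, -0.001, 0.355], [0.002, -1.0, 0.001]] jaw angle off ex (deg,world ccw) -0.26 q [-0.13  0.23  1.58 -0.    1.32 -0.5 ]
shift units of 25mm [-7.69  0.02 -0.14]
```

View pics/w3.png

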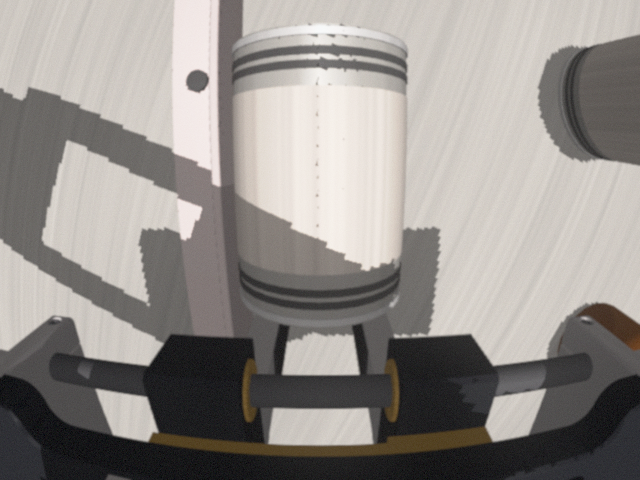

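Contact made (3 N), and the tin is sliding along the rail and still parallel. I'll keep pushing with a slight bias toward the rail.

```bash
python3 -m crank '[[-0.2,0,0,0,-0.36],[-0.5,0,-0.01,0,-0.36],[-0.9,0,-0.02,0,-0.36],[-1.3,0,-0.03,0,-0.36],[-1.7,0,-0.04,0,-0.36],[-2.1,0,-0.05,0,-0.36],[-2.4,0,-0.06,0,-0.36],[-2.6,0,-0.06,0,-0.36]]'
python3 - <<'E'
from h import *
go(39,82,18)
w=env.snapshot("wrist");cv2.imwrite("pics/w4.png",w["image"][:,:,::-1])
E
```

```text
time: 3.83
tcp_pos: [541.5, 42.5, 217.1]
eef_rot: [0.582, -0.401, 0.401, -0.582]
wrist_force: [1.7, -2.8, 2.7]
grip_width: 0.322
t 3.83 tcp [541.5  42.5 217.1] tip rail x,y,z 39.8 -43.4 18.1 F rail [0.6, -3.2] [ 1.7 -2.8  2.7] w 0.322
R [[0.356, -0.0, 0.935], [-0.935, -0.0, 0.356], [-0.0, -1.0, -0.0]] jaw angle off ex (deg,world ccw) -0.19 q [-0.03  0.19  1.64 -0.    1.31 -0.39]
shift units of 25mm [-5.01  0.   -0.05]
```

View pics/w4.png

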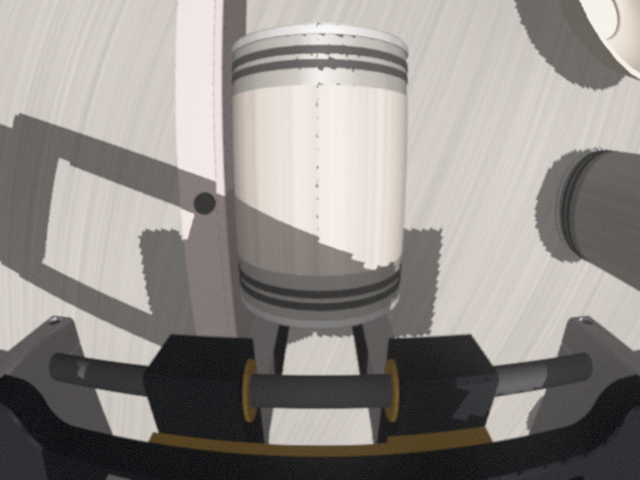

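Tin unchanged relative to the fingers (seam still at column 318), riding just off the rail. I'll continue.

```bash
python3 -m crank '[[-0.3,0,0,0,-0.36],[-0.7,0,-0.02,0,-0.36],[-1.2,0,-0.03,0,-0.36],[-1.7,0,-0.04,0,-0.36],[-2.2,0,-0.05,0,-0.36],[-2.7,0,-0.06,0,-0.36],[-3.1,0,-0.06,0,-0.36],[-3.4,0,-0.06,0,-0.36]]'
python3 - <<'E'
from h import *
go(39,82,18)
w=env.snapshot("wrist");cv2.imwrite("pics/w5.png",w["image"][:,:,::-1])
E
```

```text
time: 4.55
tcp_pos: [509.7, 121.7, 216.9]
eef_rot: [0.582, -0.402, 0.401, -0.582]
wrist_force: [0.3, -3.1, -0.1]
grip_width: 0.321
t 4.55 tcp [509.7 121.7 216.9] tip rail x,y,z 38.5 42.1 17.9 F rail [-0.8, -3.0] [ 0.3 -3.1 -0.1] w 0.321
R [[0.356, -0.001, 0.935], [-0.935, 0.0, 0.356], [-0.0, -1.0, -0.001]] jaw angle off ex (deg,world ccw) -0.18 q [ 0.13  0.15  1.69  0.    1.31 -0.24]
shift units of 25mm [-1.6  -0.    0.01]
```

View pics/w5.png

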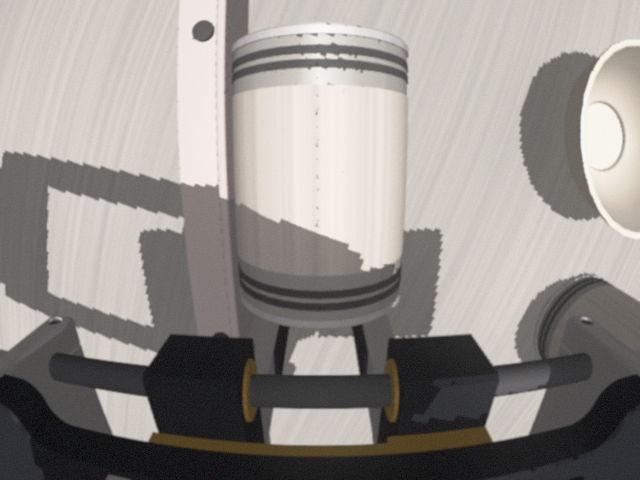

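```bash
python3 -m crank '[[-0.2,0,0,0,-0.36],[-0.4,0,0,0,-0.36],[-0.6,0,0,0,-0.36],[-0.8,0,0,0,-0.36],[-0.95,0,0,0,-0.36],[-1.1,0,0,0,-0.36],[-1.2,0,0,0,-0.36],[-1.3,0,0,0,-0.36]]'
python3 - <<'E'
from h import *
go(39,82,18)
w=env.snapshot("wrist");cv2.imwrite("pics/w6.png",w["image"][:,:,::-1])
E
```

```text
time: 5.27
tcp_pos: [498.9, 150.8, 217.1]
eef_rot: [0.582, -0.402, 0.402, -0.582]
wrist_force: [0.1, -0.8, -1.3]
grip_width: 0.323
t 5.27 tcp [498.9 150.8 217.1] tip rail x,y,z 39.0 73.0 18.1 F rail [-0.2, -0.8] [ 0.1 -0.8 -1.3] w 0.323
R [[0.355, -0.0, 0.935], [-0.935, -0.0, 0.355], [0.0, -1.0, -0.0]] jaw angle off ex (deg,world ccw) -0.25 q [ 0.18  0.14  1.7  -0.    1.3  -0.18]
shift units of 25mm [-0.36  0.   -0.  ]
```

View pics/w6.png

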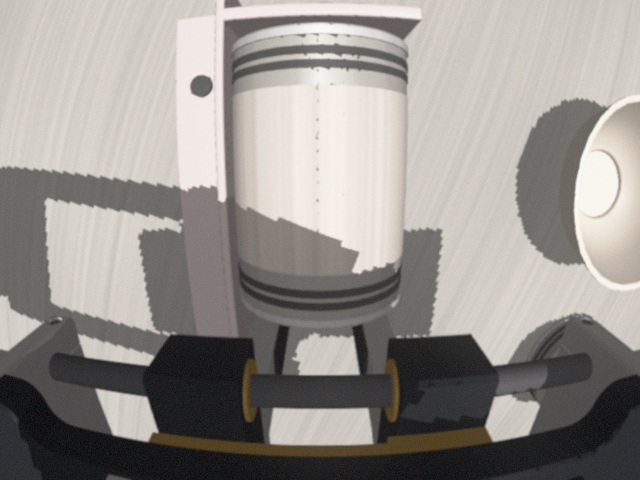

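The stop plate (222–420, row 14) is now just ahead of the tin's far end (row ~30). I'll go on in fine steps.

```bash
python3 -m crank '[[-0.06,0,0,0,-0.36],[-0.12,0,0,0,-0.36],[-0.18,0,0,0,-0.36],[-0.24,0,0,0,-0.36],[-0.24,0,0,0,-0.36]]'; python3 -c "
from h import *
state()"
```

```text
time: 5.73
tcp_pos: [496.8, 156.4, 217.2]
eef_rot: [-0.582, 0.402, -0.402, 0.582]
wrist_force: [0.4, -1.1, -0.1]
grip_width: 0.32
t 5.73 tcp [496.8 156.4 217.2] tip rail x,y,z 39.1 79.1 18.2 F rail [-0.0, -1.2] [ 0.4 -1.1 -0.1] w 0.32
R [[0.355, -0.0, 0.935], [-0.935, 0.0, 0.355], [-0.0, -1.0, 0.0]] jaw angle off ex (deg,world ccw) -0.25 q [ 0.2   0.14  1.7   0.    1.3  -0.17]
```

```bash
python3 -m crank '[[-0.05,0,0,0,-0.36],[-0.1,0,0,0,-0.36],[-0.15,0,0,0,-0.36],[-0.15,0,0,0,-0.36]]'; python3 -c "
from h import *
state()"
```

```text
time: 6.07
tcp_pos: [495.5, 159.9, 217.2]
eef_rot: [-0.582, 0.402, -0.402, 0.582]
wrist_force: [1.3, -1.1, -0.4]
grip_width: 0.321
t 6.07 tcp [495.5 159.9 217.2] tip rail x,y,z 39.2 82.8 18.2 F rail [0.8, -1.5] [ 1.3 -1.1 -0.4] w 0.321
R [[0.355, 0.0, 0.935], [-0.935, 0.0, 0.355], [-0.0, -1.0, 0.0]] jaw angle off ex (deg,world ccw) -0.24 q [ 0.2   0.14  1.7   0.    1.3  -0.16]
```

```bash
python3 -m crank '[[-0.05,0,0,0,-0.36],[-0.1,0,0,0,-0.36],[-0.1,0,0,0,-0.36]]'; python3 - <<'E'
from h import *
state()
w=env.snapshot("wrist");cv2.imwrite("pics/w7.png",w["image"][:,:,::-1])
E
```

```text
time: 6.32
tcp_pos: [495.2, 161.3, 217.5]
eef_rot: [0.583, -0.4, 0.403, -0.582]
wrist_force: [2.6, -6.3, -0.7]
grip_width: 0.32
t 6.32 tcp [495.2 161.3 217.5] tip rail x,y,z 39.6 83.4 18.5 F rail [0.2, -6.9] [ 2.6 -6.3 -0.7] w 0.32
R [[0.355, 0.002, 0.935], [-0.935, -0.003, 0.355], [0.004, -1.0, 0.001]] jaw angle off ex (deg,world ccw) -0.23 q [ 0.21  0.14  1.7  -0.    1.3  -0.16]
```

View pics/w7.png

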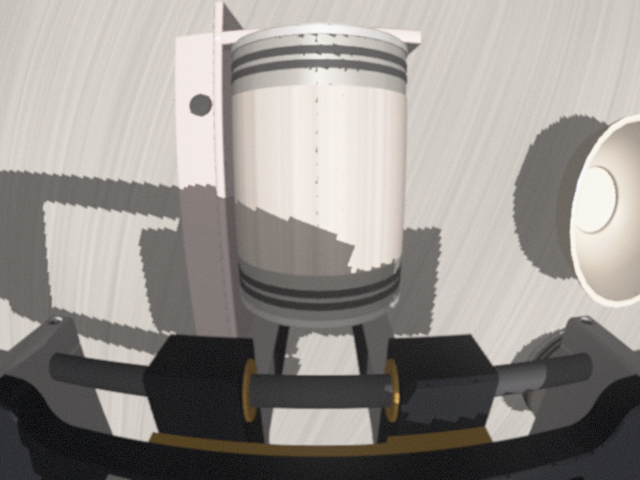

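Resistance is up from 3 to about 7 N and the tin's end overlaps the stop's top edge (row ~38), so it looks like contact. One more nudge should confirm it.

```bash
python3 -m crank '[[-0.04,0,0,0,-0.36],[-0.08,0,0,0,-0.36],[-0.08,0,0,0,-0.36]]'; python3 -c "
from h import *
state()"
```

```text
time: 6.62
tcp_pos: [495.1, 162.0, 217.7]
eef_rot: [0.583, -0.399, 0.404, -0.581]
wrist_force: [3.9, -9.4, -1.1]
grip_width: 0.321
t 6.62 tcp [495.1 162.  217.7] tip rail x,y,z 39.8 83.4 18.7 F rail [0.3, -10.2] [ 3.9 -9.4 -1.1] w 0.321
R [[0.355, 0.004, 0.935], [-0.935, -0.006, 0.355], [0.007, -1.0, 0.001]] jaw angle off ex (deg,world ccw) -0.23 q [ 0.21  0.14  1.7  -0.01  1.3  -0.15]
```

Tips stalled at y = 83.4 while the force climbed to 10 N, so the tin is firmly against the stop. I'll back off slowly and straight.

```bash
python3 -m crank '[[0.1,0,0,0,-0.36],[0.2,0,0,0,-0.36],[0.4,0,0,0,-0.36],[0.7,0,0,0,-0.36],[1.1,0,0,0,-0.36],[1.6,0,0,0,-0.36],[2.0,0,0,0,-0.36],[2.0,0,0,0,-0.36]]'; python3 -m crank '[[0,-1,0,0,-0.36],[0,-2.5,0,0,-0.36],[0,-4,0,0,-0.36],[0,-5.5,0,0,-0.36],[0,-7,0,0,-0.36],[0,-8,0,0,-0.36],[0,-8,0,0,-0.36],[0,-8,0,0,-0.36]]';python3 - <<'E'
from h import *
state()
for n in ("scene","top","wrist"):
  w=env.snapshot(n);cv2.imwrite(f"pics/{n}8.png",w["image"][:,:,::-1])
E
```

```text
time: 7.28
tcp_pos: [512.5, 115.2, 217.2]
eef_rot: [0.582, -0.402, 0.403, -0.581]
wrist_force: [0.1, -0.3, -0.6]
grip_width: 0.32
time: 7.95
tcp_pos: [511.8, 117.1, 419.3]
eef_rot: [-0.581, 0.401, -0.403, 0.583]
wrist_force: [-0.9, 0.8, -0.3]
grip_width: 0.32
t 7.95 tcp [511.8 117.1 419.3] tip rail x,y,z 39.8 36.7 220.3 F rail [-0.5, 1.1] [-0.9  0.8 -0.3] w 0.32
R [[0.355, 0.004, 0.935], [-0.935, 0.001, 0.355], [0.001, -1.0, 0.004]] jaw angle off ex (deg,world ccw) -0.26 q [ 0.12  0.03  1.4   0.    1.7  -0.25]
```

View pics/wrist8.png

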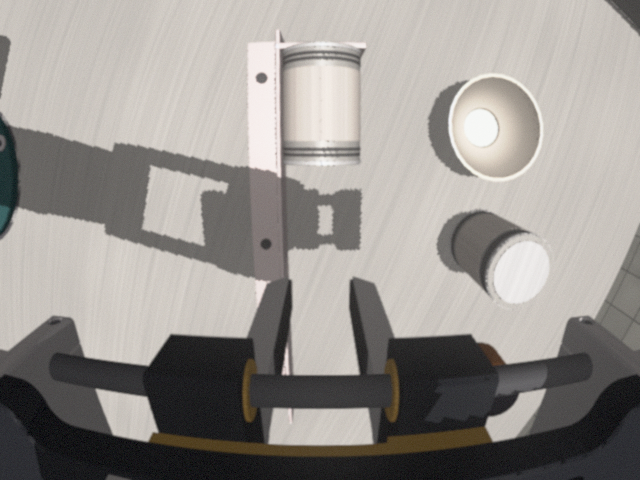

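View pics/scene8.png

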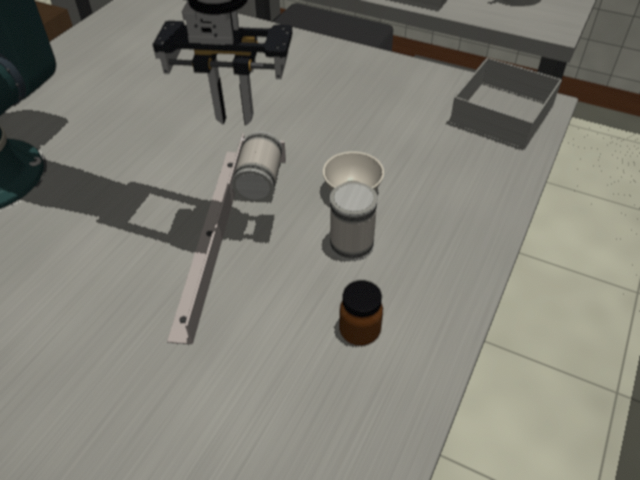

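View pics/top8.png

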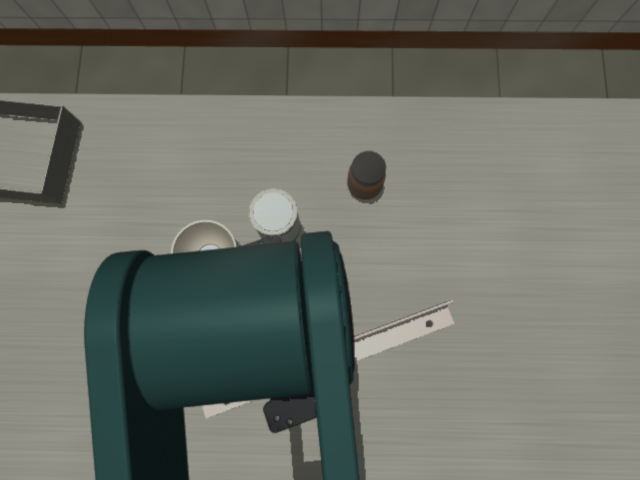

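The wrist view has the tin (282–362, rows 44–163) against the stop (row 46) and parallel to the rail; the bystanders look undisturbed. I'll move the arm back along the rail for a clear top check.

```bash
python3 -m crank '[[1.5,0,0,0,-0.36],[3,0,0,0,-0.36],[4.5,0,0,0,-0.36],[6,0,0,0,-0.36],[7.5,0,0,0,-0.36],[9,0,0,0,-0.36],[10,0,0,0,-0.36],[10,0,0,0,-0.36]]';python3 - <<'E'
from h import *
w=env.snapshot("top");cv2.imwrite("pics/top9.png",w["image"][:,:,::-1])
a=cv2.imread("pics/top9.png");b=cv2.imread("pics/top0.png")
d=cv2.absdiff(a,b).max(2); print("diff standing",d[185:250,245:300].max(),"jar",d[148:205,345:390].max(),"bowl",d[218:290,168:240].max())
z=a[310:430,180:340]
cv2.imwrite("pics/top9z.png",cv2.resize(z,None,fx=4.9,fy=4.9,interpolation=cv2.INTER_CUBIC))
E
```

```text
time: 8.77
tcp_pos: [601.3, -121.2, 413.1]
eef_rot: [0.582, -0.405, 0.402, -0.58]
wrist_force: [-1.2, 0.3, -0.1]
grip_width: 0.324
diff standing 27 jar 21 bowl 28
```

View pics/top9z.png

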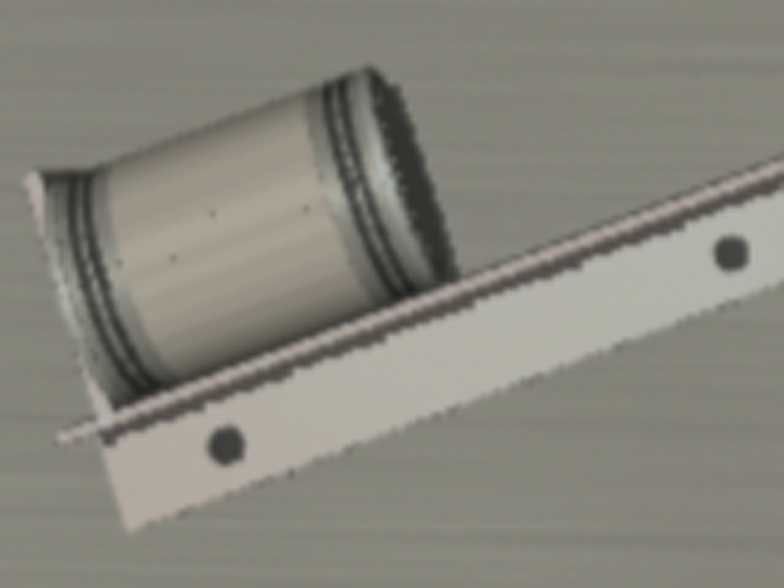

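```bash
python3 - <<'E'
from h import *
a=cv2.imread("pics/top9.png");b=cv2.imread("pics/top0.png")
for n,(r0,r1,c0,c1) in dict(stand=(185,250,245,300),jar=(148,205,345,390)).items():
    A=np.float32(cv2.cvtColor(a[r0:r1,c0:c1],6));B=np.float32(cv2.cvtColor(b[r0:r1,c0:c1],6))
    print(n,cv2.phaseCorrelate(A,B))
t=env.snapshot("top")
q=lambda x,y,z:((lambda P:((P-O)@ex,(P-O)@ey))(onz(t,180+x/4.9,310+y/4.9,z)))
print("near rim top",q(383,165,73),"far rim upper sil",q(40,175,36.5),"near upper sil",q(370,67,36.5),"top far",q(62,290,73))
state()
E
```

```text
stand ((-0.0055962199121921685, 0.0029287876528201195), 1.0011425878162736)
jar ((0.4932718425577356, -0.019813786948375878), 0.9915787446057355)
near rim top (np.float64(41.90134614490046), np.float64(92.97243178925741)) far rim upper sil (np.float64(79.01387711014851), np.float64(204.82841683178154)) near upper sil (np.float64(74.79670751105287), np.float64(91.80718274543628)) top far (np.float64(40.26194846652787), np.float64(198.67349024246042))
t 8.87 tcp [ 600.5 -117.3  414.4] tip rail x,y,z 36.9 -213.0 215.4 F rail [0.6, 0.6] [0.3 0.8 0.5] w 0.323
R [[0.353, -0.005, 0.936], [-0.936, 0.002, 0.353], [-0.004, -1.0, -0.004]] jaw angle off ex (deg,world ccw) -0.35 q [-0.29  0.23  1.19  0.    1.73 -0.65]
```

```bash
python3 - <<'E'
from h import *
a=cv2.imread("pics/top9.png");b=cv2.imread("pics/top0.png")
f=lambda m:np.float32(cv2.cvtColor(m[144:208,336:400],6))
print("even ROI",cv2.phaseCorrelate(f(a),f(b)))
g=np.float32(cv2.cvtColor(b[148:205,345:390],6));print("self, old ROI",cv2.phaseCorrelate(g,g))
E
```

```text
even ROI ((0.009335090784475142, 0.02355429255284136), 0.9903282162267715)
self, old ROI ((0.5000000000000071, 7.105427357601002e-15), 0.999999999926941)
```

The half-pixel jar shift came from the odd-sized crop: an image compared with itself gives the same 0.5 px. The jar has not moved, so I'm handing in.

```bash
python3 -c "
from plant import env
print(env.hand_in())"
```

```text
the job is handed in; nothing more can be done
None
```

I pushed the lying tin about 206 mm along the rail, with two partly open fingers on its flat end, until it rested against the stop. I then backed straight off, raised the arm clear and handed in at about 9 s of the 40 s allowed.

**Stop contact:** the fingers stalled at rail y ≈ 83 while the resistance rose from 3 N to about 10 N. After the release, the top view puts the tin's ends at rail y ≈ 92 and 199–205. Expected values are 90 and 200, and single-pixel readings there are only good to a few millimetres.

**Lie of the tin:** its axis is at about x = 40 mm and parallel to the rail. That suggests a gap of up to about 3 mm to the rail face, but this is within the calibration error. It did not roll during the push.

**Standing tin and jar:** both moved less than 0.03 px in the top view. A first check showed the jar shifted by 0.5 px, but that came from the odd-sized crop, since comparing the image with itself gives the same value.

No check after the release contradicted the result. The highest wrist force I read was about 10 N.

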